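# Scan both ends of the hybrid modules

### The arm

A 6-joint arm with a two-finger parallel gripper is mounted at the origin on the work surface. World frame = base frame: x ahead of the robot, y to its left, z up, the work surface at z = 0. Lengths are in m, angles in rad, forces in N, time in s.
With the tool pointing down it reaches from about 0.325 to 0.775 m from the base axis. Payload 5.5 kg.
Tool frame: the origin (TCP) lies between the finger pads; the fingertips stand 8 mm ahead of it and the grasp point (between the pads) lies 11 mm behind it (tcp_to_tips is the distance from the TCP to the fingertips, in m); z points along the fingers, y is the direction in which the jaws open and shut (so a half turn about z gives the same grasp; the last joint's range is limited). The gripper opens to 88 mm and grips with 3 to 60 N. Pads are 20 mm wide; open, the fingers measure 115 mm over their backs; the gripper's body (75 mm by 178 mm) begins 61 mm behind the grasp point.
Start: joints at [-0.057, 0.091, 1.231, -0, 1.82, -0.057], TCP at [0.6, -0, 0.231] pointing down, gripper open.
Joint ranges: [-2.87, 2.87], [-0.86, 2.18], [0.17, 2.46], [-1.51, 4.65], [0.06, 2.69], [-2.65, 2.65]. Speed limits (rad/s): [2.57, 2.57, 3.01, 3.14, 3.14, 3.14].

### API

Orientations are given as a unit quaternion [w, x, y, z].
In Python, from bench import * gives the robot as it stands. Calls block until the motion is done:
- move_to(position, orientation): joint-space move of the TCP to a pose.
- move_l(position, speed=0.15, orientation=None): straight line of the TCP; orientation=None keeps the orientation; speed is the mean speed in m/s.
- movej(angles): joint-space move.
- gripper_open() and close(): open the fingers fully, or close them until they stop; the grip force is fixed at half the most.
- hold(seconds).
- inverse_kinematics(position, orientation): joint angles nearest the present ones, or None.
- state(): the state.
- get_image(name): name is "scene" or "side" or "wrist"; returns a dict with "frame" (480x640x3 uint8, blue, green, red), "depth" (480x640 float32, m along the optical axis (not along the pixel's ray), 0 where there is no reading), "camera_matrix" (3x3 intrinsics, pixels), "view" (4x4, takes a point from world to camera coordinates). Camera axes: x right, y up, looking along -z (the intrinsics and any distortion apply to the point x, -y, -z); pixel columns grow to the right and rows downward; lengths in m; the calibration is good to about 2 mm. A picture is of the moment at which its call begins.
A pose or a line that the arm cannot do raises IKError and nothing moves.
- job_done(): hands the job in, once; it reports no verdict.
The state is a dict: "time": time; "joint_pos": joint angles; "dq": joint speeds; "joint_torque": joint torques, N m; "ee_pos": TCP position; "ee_rot": TCP orientation; "ft_force": force on the tool from outside, world axes, zero at the start; "moment": the same for the moment, N m; "finger_gap": finger opening in m.
Only numpy, scipy, OpenCV 4.12 (cv2) and the standard library are available. Lean on these libraries where they do the work, as an engineer would, in place of code of your own. Each camera call takes 0.05 s, during which the arm holds its last target.

### The job

Scan every module in the tray at both ends: slide the scan-light dimmer to its green mark, draw the plate home, set all the modules on it with their blue ends flush against the fence, and push the plate to its far stop under the red scan head; then bring it home, turn every module end for end so that the orange ends are flush against the fence, and push it to the far stop again. Afterwards put the modules back flat in the tray, leave the plate fully home and slide the dimmer fully off. Keep the open modules upright throughout and leave the other things on the bench where they are.

Things in the scene. Friction and masses are not known exactly. Their poses are not given: they have to be found in the camera images.
- stage (a joint): sliding aluminium plate of the inspection station, 280 mm wide, its top face 40 mm above the bench. m; 0 = home (its stop nearest the robot, for loading), 0.15 = its far stop, under the scan head. As the value grows it slides along the +x axis of fence; it stays where it is left and needs about 10 N to move
- fence (a point): on the plate's top face, at the middle of the fence: a steel angle along the plate's far edge, 280 mm long, 18 mm high, its upright face towards the robot. Moves with the plate. x points into the fence (the way the plate slides), z up. The plate reaches back to x = -125 mm. Strips along x, 5 mm high and wide, at y = -135, -45, 45, 135 mm part it into three lanes (middles y = -90, 0, 90 mm)
- stage_grip (a point): grip point of the plate's black upright handle post, 18 mm in diameter and 45 mm tall, standing on a tongue at the plate's near edge, 145 mm in front of the fence face; this point is 30 mm above the plate's top face (15 mm below the post's top). Pinch it from above
- station: inspection station, fixed: light-grey deck 350 x 400 mm, 22 mm high, origin under its middle, x the way the plate slides. A red scan head, 400 mm wide (y), 50 mm deep, spans it on posts at x = 90 mm, y = +-176 mm; its underside is 109 mm, its top 171 mm above the bench. Fence face at x = -20 mm with the plate home, +130 mm at the far stop: a pass scans the half of each module next to the fence
- dimmer (a joint): orange grip of the scan-light dimmer. m; 0 = off (the end nearest the robot), 0.08 = full. It stays where it is left, about 1.5 N to move. The green mark is at 0.060
- dimmer_grip (a point): grip point of the orange dimmer grip, which measures 16 mm along the slot, 26 mm across and 27 mm high over the box's top; this point is 55 mm above the bench, 7 mm below the grip's top. Its x points along the slot, the way the joint grows
- dimmer_mark (a point): where dimmer_grip is when the dimmer stands exactly at the broad green mark beside the slot; fixed on the dimmer box (grey, 170 x 74 mm, 35 mm high)
- tray: black carrier tray fixed to the bench, 310 mm (x) by 130 mm (y), origin at the middle of its underside; floor 5 mm thick, walls 5 mm thick and 12 mm high; two cross walls of the same height, at x = +-50 mm, make three compartments about 95 x 120 mm (middles near x = -100, 0, 100 mm)
- module1: open hybrid module (may be absent): milled gold-coloured housing 80 mm (x) by 44 mm (y), 30 mm high, 110 to 210 g, with a white circuit board in the open top; blue end block at its +x end, orange one at its -x end. Origin at the middle of its underside. Grip it across its 44 mm width
- module1_blue (a point): middle of module1's blue end face (the +x end), 15 mm above its underside
- module1_orange (a point): middle of module1's orange end face (the -x end), 15 mm above its underside
- module2: open hybrid module (may be absent): milled gold-coloured housing 80 mm (x) by 44 mm (y), 30 mm high, 110 to 210 g, with a white circuit board in the open top; blue end block at its +x end, orange one at its -x end. Origin at the middle of its underside. Grip it across its 44 mm width
- module2_blue (a point): middle of module2's blue end face (the +x end), 15 mm above its underside
- module2_orange (a point): middle of module2's orange end face (the -x end), 15 mm above its underside
- module3: open hybrid module (may be absent): milled gold-coloured housing 80 mm (x) by 44 mm (y), 30 mm high, 110 to 210 g, with a white circuit board in the open top; blue end block at its +x end, orange one at its -x end. Origin at the middle of its underside. Grip it across its 44 mm width
- module3_blue (a point): middle of module3's blue end face (the +x end), 15 mm above its underside
- module3_orange (a point): middle of module3's orange end face (the -x end), 15 mm above its underside
- chip_pack: bystander: dark violet chip box 60 x 60 mm, 22 mm high, origin under its middle
- solvent_bottle: bystander: white bottle with blue cap, 60 mm diameter, 150 mm tall, origin under its middle
- dish: bystander: shallow glass dish, 90 mm diameter, 18 mm high, origin under its middle
- torque_driver: bystander: blue-handled torque driver lying on the bench, 150 mm long, 22 mm high, origin on its underside, 45 mm from the handle's near end

How it is judged:
On the way, in this order (a step that is already met when the one before it is completed fails the run):
1. light at the green mark, plate home, all modules with the blue end flush against the fence (value of joint dimmer between 0.055 and 0.065 m and value of joint stage below 0.015 m and x of module1_blue in the frame of fence between -0.004 and 0.004 m and y of module1_blue in the frame of fence between -0.13 and 0.13 m and z of module1_blue in the frame of fence between 0.01 and 0.019 m and angle between the x axis of each of module1, module2, module3 and the x axis of fence, either way round below 0.08 rad and angle between each of module1, module2, module3's own z axis and vertical below 0.08 rad and x of module2_blue in the frame of fence between -0.004 and 0.004 m and y of module2_blue in the frame of fence between -0.13 and 0.13 m and z of module2_blue in the frame of fence between 0.01 and 0.019 m and x of module3_blue in the frame of fence between -0.004 and 0.004 m and y of module3_blue in the frame of fence between -0.13 and 0.13 m and z of module3_blue in the frame of fence between 0.01 and 0.019 m), for 0.2 s.
2. first pass: plate at its far stop, light at the mark, blue ends flush against the fence (value of joint dimmer between 0.055 and 0.065 m and value of joint stage above 0.144 m and x of module1_blue in the frame of fence between -0.004 and 0.004 m and y of module1_blue in the frame of fence between -0.13 and 0.13 m and z of module1_blue in the frame of fence between 0.01 and 0.019 m and angle between the x axis of each of module1, module2, module3 and the x axis of fence, either way round below 0.08 rad and angle between each of module1, module2, module3's own z axis and vertical below 0.08 rad and x of module2_blue in the frame of fence between -0.004 and 0.004 m and y of module2_blue in the frame of fence between -0.13 and 0.13 m and z of module2_blue in the frame of fence between 0.01 and 0.019 m and x of module3_blue in the frame of fence between -0.004 and 0.004 m and y of module3_blue in the frame of fence between -0.13 and 0.13 m and z of module3_blue in the frame of fence between 0.01 and 0.019 m), for 0.2 s.
3. plate home again, all modules turned, orange ends flush against the fence (value of joint dimmer between 0.055 and 0.065 m and value of joint stage below 0.015 m and x of module1_orange in the frame of fence between -0.004 and 0.004 m and y of module1_orange in the frame of fence between -0.13 and 0.13 m and z of module1_orange in the frame of fence between 0.01 and 0.019 m and angle between the x axis of each of module1, module2, module3 and the x axis of fence, either way round below 0.08 rad and angle between each of module1, module2, module3's own z axis and vertical below 0.08 rad and x of module2_orange in the frame of fence between -0.004 and 0.004 m and y of module2_orange in the frame of fence between -0.13 and 0.13 m and z of module2_orange in the frame of fence between 0.01 and 0.019 m and x of module3_orange in the frame of fence between -0.004 and 0.004 m and y of module3_orange in the frame of fence between -0.13 and 0.13 m and z of module3_orange in the frame of fence between 0.01 and 0.019 m), for 0.2 s.
4. second pass: plate at its far stop, light at the mark, orange ends flush against the fence (value of joint dimmer between 0.055 and 0.065 m and value of joint stage above 0.144 m and x of module1_orange in the frame of fence between -0.004 and 0.004 m and y of module1_orange in the frame of fence between -0.13 and 0.13 m and z of module1_orange in the frame of fence between 0.01 and 0.019 m and angle between the x axis of each of module1, module2, module3 and the x axis of fence, either way round below 0.08 rad and angle between each of module1, module2, module3's own z axis and vertical below 0.08 rad and x of module2_orange in the frame of fence between -0.004 and 0.004 m and y of module2_orange in the frame of fence between -0.13 and 0.13 m and z of module2_orange in the frame of fence between 0.01 and 0.019 m and x of module3_orange in the frame of fence between -0.004 and 0.004 m and y of module3_orange in the frame of fence between -0.13 and 0.13 m and z of module3_orange in the frame of fence between 0.01 and 0.019 m), for 0.2 s.
At the end, for the whole second after the job is handed in: Modules lie flat (0.08 rad) on the tray's floor at rest; plate home within 6 mm, dimmer off within 4 mm. Before: dimmer within 5 mm of the mark; ends within 4 mm of the fence, square within 0.08 rad; plate within 15 mm of home to load and turn, 6 mm of its far stop for a pass (x of module1 in the frame of tray between -0.15 and 0.15 m and y of module1 in the frame of tray between -0.04 and 0.04 m and z of module1 in the frame of tray between 0 and 0.01 m and angle between each of module1, module2, module3's own z axis and vertical below 0.08 rad and linear speed of each of module1, module2, module3 below 0.02 m/s and x of module2 in the frame of tray between -0.15 and 0.15 m and y of module2 in the frame of tray between -0.04 and 0.04 m and z of module2 in the frame of tray between 0 and 0.01 m and x of module3 in the frame of tray between -0.15 and 0.15 m and y of module3 in the frame of tray between -0.04 and 0.04 m and z of module3 in the frame of tray between 0 and 0.01 m and value of joint stage below 0.006 m and value of joint dimmer below 0.004 m and velocity of joint stage below 0.01 m/s); the robot touches nothing.
It fails at once if another thing on the bench is moved more than 25 mm (distance of any of chip_pack, solvent_bottle, dish, torque_driver from where it was at the start of the episode above 0.025 m).
It fails at once if a module is tipped more than 45 degrees (angle between any of module1, module2, module3's own z axis and vertical above 0.8 rad).
Of module1, module2, module3 only 2 to 3 are there at a start; the rules pass over those that are not, and their reading is None.
At some moment in a run one of module1, module2, module3 may be knocked a few centimetres aside while the robot is not near it.
It also fails if it takes over 210 s, if anything falls off the work surface, if the arm or the gripper's body presses on something with over 40 N, if the wrist force passes 120 N, or if a joint passes its speed limit or range.

## Working session

There is one attempt and no reset: what is moved stays moved. The work goes in short steps, each a Python script; the robot and the scene stay as the last script left them, time stands still between calls to the robot, and variables do not carry over. Pictures are saved under pics/ and viewed, and the job is handed in when it is done.

```bash
ls; mkdir -p pics; cat > h.py <<'E'
from bench import *
import numpy as np, cv2
def snap(cam,name):
    d=get_image(cam); cv2.imwrite(f'pics/{name}.png',d['frame']); np.savez(f'pics/{name}.npz',**{k:np.asarray(v) for k,v in d.items()}); return d
def cloud(d):
    z=np.asarray(d['depth']); K=np.asarray(d['camera_matrix']); V=np.asarray(d['view'])
    v,u=np.mgrid[:480,:640]
    x=(u-K[0,2])/K[0,0]*z; y=(v-K[1,2])/K[1,1]*z
    P=np.stack([x,-y,-z],-1)
    R=V[:3,:3];t=V[:3,3]
    W=(P-t)@R
    W[z<=0]=np.nan
    return W
E
python3 - <<'E'
from h import *
s=state();print(s)
for c in ['scene','side','wrist']:
    d=snap(c,c+'0');print(c,d['camera_matrix'],d['view'],[k for k in d])
E
```

```text
pics
{'time': 0.0, 'joint_pos': array([-5.66966878e-02,  9.18620448e-02,  1.23184129e+00, -1.64756552e-05,
        1.81980862e+00, -5.66953276e-02]), 'dq': array([-2.90349241e-04, -8.06218351e-04,  9.38066406e-04,  4.92423953e-04,
       -7.30165281e-04,  5.41634768e-05]), 'joint_torque': array([-3.13584051e-04, -4.46447504e+01, -4.06449509e+01,  6.96761138e-02,
        2.93726998e-02, -1.50731516e-04]), 'ee_pos': array([5.99726162e-01, 1.02931896e-05, 2.29530144e-01]), 'ee_rot': array([-7.10621842e-04,  7.07108367e-01,  7.07104545e-01, -6.44993073e-04]), 'ft_force': array([ 0.7441106 , -0.20224472,  0.11448754]), 'moment': array([ 0.0267937 , -0.01348402, -0.01921368]), 'finger_gap': 0.08780158849412133}
scene [[606.27782964   0.         326.83974128]
 [  0.         606.27782964 237.96335715]
 [  0.           0.           1.        ]] [[-0.73135107  0.6815621   0.02446871  0.38186905]
 [-0.36212187 -0.41847769  0.83291307  0.14823199]
 [ 0.57792159  0.6002912   0.55286265 -2.13528791]
 [ 0.          0.          0.          1.        ]] ['frame', 'depth', 'camera_matrix', 'view']
side [[510.49667165   0.         319.63757066]
 [  0.         510.49667165 242.07844706]
 [  0.           0.           1.        ]] [[ 0.99817086 -0.06038703  0.00288791 -0.54523182]
 [ 0.04472135  0.76968085  0.63686057 -0.09327624]
 [-0.04068088 -0.63556651  0.77097359 -1.42007893]
 [ 0.          0.          0.          1.        ]] ['frame', 'depth', 'camera_matrix', 'view']
wrist [[391.5061189    0.         322.56288867]
 [  0.         391.5061189  234.08247768]
 [  0.           0.           1.        ]] [[ 9.99995744e-01 -5.69027161e-04 -2.86139624e-03 -5.98598500e-01]
 [-2.40706503e-04  9.61358138e-01 -2.75300694e-01  3.37135344e-02]
 [ 2.90748014e-03  2.75300211e-01  9.61353910e-01 -3.91433799e-01]
 [ 0.00000000e+00  0.00000000e+00  0.00000000e+00  1.00000000e+00]] ['frame', 'depth', 'camera_matrix', 'view']
```

View pics/scene0.png

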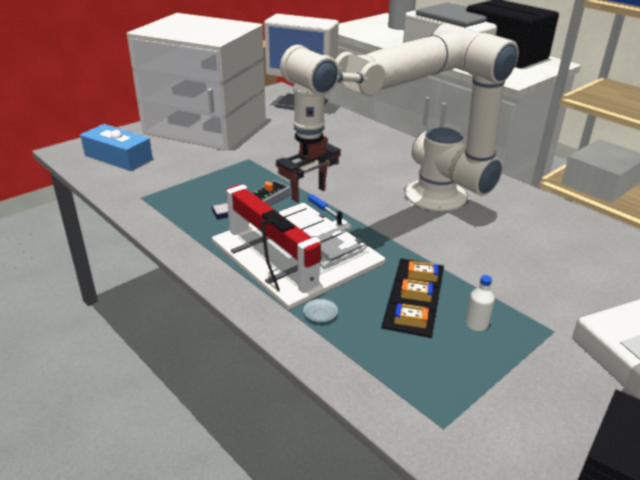

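View pics/side0.png

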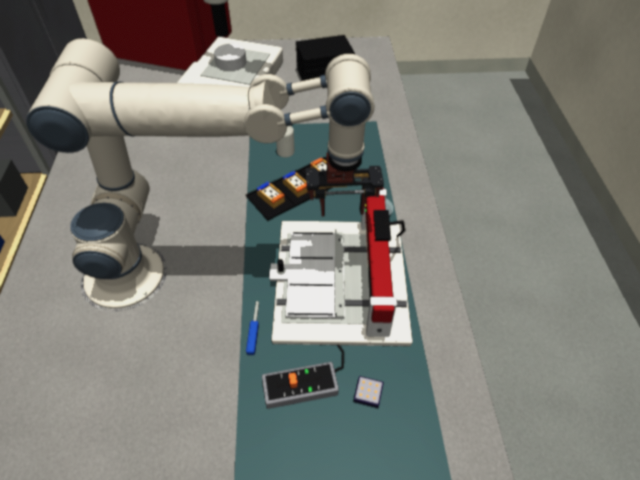

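View pics/wrist0.png

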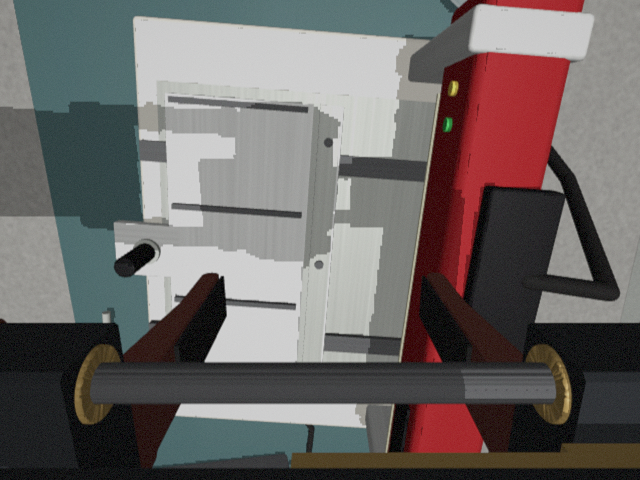

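The scene shows three modules in the tray. In the side view the tray is at about (295,187), the plate post at (280,267) and the dimmer grip at (293,380). The driver lies at (253,330), the chip pack at (368,390) and the bottle at (286,140). Next I'll get coarse positions from the depth images.

```bash
cat >> h.py <<'E'
def load(name):
    f=np.load(f'pics/{name}.npz'); return {k:f[k] for k in f}
def zoom(name,x0,y0,x1,y1,s,out):
    im=cv2.imread(f'pics/{name}.png')[y0:y1,x0:x1]; cv2.imwrite(f'pics/{out}.png',cv2.resize(im,None,fx=s,fy=s,interpolation=cv2.INTER_CUBIC))
E
python3 - <<'E'
from h import *
W=cloud(load('side0'))
for n,(u,v) in dict(mod1=(272,192),mod2=(297,183),mod3=(320,167),trayL=(265,214),trayNear=(250,196),post=(280,267),dim=(293,380),driver=(253,335),drtip=(257,305),chip=(368,390),bottle=(286,140),scanN=(382,318),scanF=(376,200),deckNL=(275,340),deckR=(408,340)).items(): print(n,W[v,u].round(3))
W=cloud(load('scene0'))
for n,(u,v) in dict(m1=(423,268),m2=(418,290),m3=(411,315),dish=(320,312),bottle=(486,282)).items(): print(n,W[v,u].round(3))
W=cloud(load('wrist0'))
for n,(u,v) in dict(posttop=(123,267),plate=(250,250),fence=(318,240),strip1=(240,104),s2=(237,210),s3=(235,302)).items(): print(n,W[v,u].round(3))
zoom('side0',230,220,430,420,3,'z1')
E
```

```text
mod1 [0.414 0.275 0.03 ]
mod2 [0.493 0.309 0.031]
mod3 [0.571 0.385 0.026]
trayL [0.391 0.205 0.006]
trayNear [0.343 0.286 0.005]
post [ 0.438 -0.05   0.073]
dim [ 0.463 -0.365  0.064]
driver [ 0.366 -0.221  0.024]
drtip [ 0.373 -0.127  0.014]
chip [ 0.635 -0.382  0.025]
bottle [0.464 0.466 0.077]
scanN [ 0.674 -0.261  0.14 ]
scanF [0.702 0.084 0.173]
deckNL [ 0.421 -0.237  0.021]
deckR [ 0.751 -0.256  0.021]
m1 [0.403 0.272 0.031]
m2 [0.501 0.334 0.04 ]
m3 [0.592 0.387 0.039]
dish [0.73  0.196 0.004]
bottle [0.466 0.505 0.149]
posttop [ 0.437 -0.038  0.086]
plate [ 0.532 -0.039  0.04 ]
fence [ 0.595 -0.028  0.044]
strip1 [0.531 0.089 0.047]
s2 [0.523 0.001 0.047]
s3 [ 0.516 -0.089  0.045]
```

View pics/z1.png

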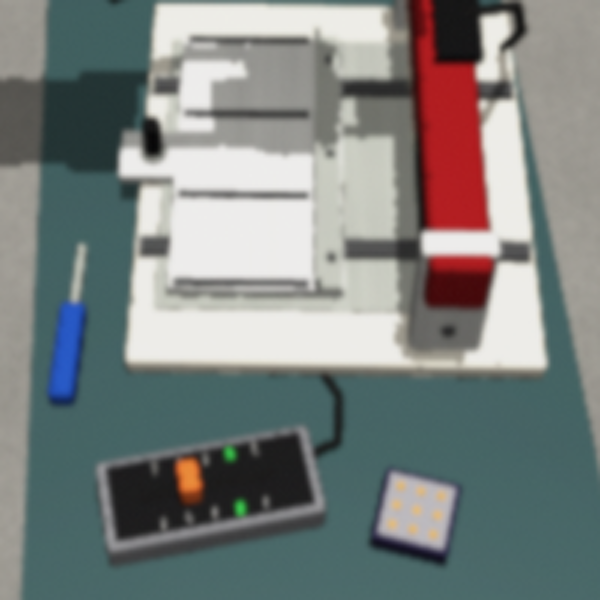

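```bash
python3 - <<'E'
from h import *
q=[0,.70710678,.70710678,0]
move_to([0.49,0.25,0.30],q); print(state()['time']); snap('wrist','tray1')
move_to([0.47,-0.37,0.25],q); print(state()['time']); snap('wrist','dim1');print(state()['time'])
E
```

```text
1.2417
3.5167
3.5667
```

View pics/tray1.png

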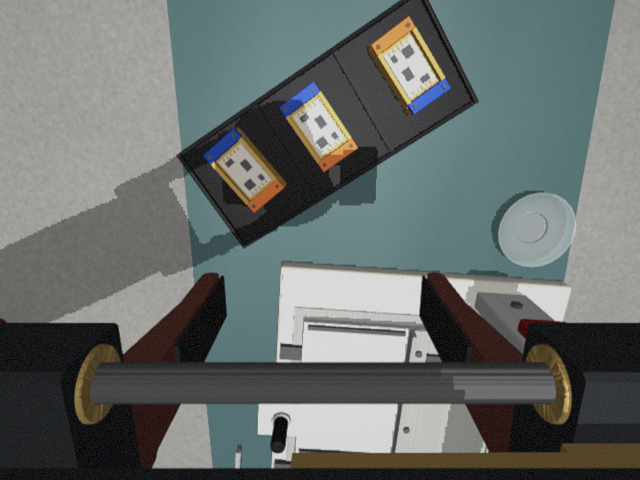

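View pics/dim1.png

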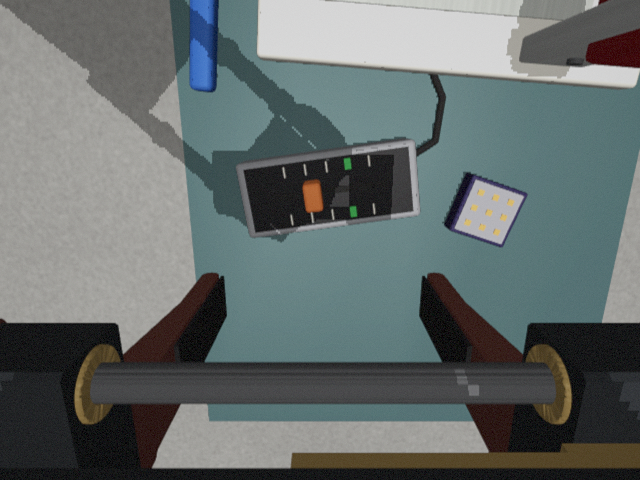

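```bash
cat >> h.py <<'E'
def fitrect(xy):
    (c,s,a)=cv2.minAreaRect((xy*1000).astype(np.float32))
    if s[0]<s[1]: s=(s[1],s[0]); a+=90
    a=(a+90)%180-90
    return np.array(c)/1000,np.array(s)/1000,np.radians(a)
def colors(d):
    hsv=cv2.cvtColor(np.ascontiguousarray(d['frame']),cv2.COLOR_BGR2HSV)
    H,S,V=[hsv[...,i].astype(int) for i in range(3)]
    return H,S,V
def modules(d,zmin,zmax,box):
    """box xmin,xmax,ymin,ymax; returns list of (center, yaw of +x(blue) axis)"""
    W=cloud(d);H,S,V=colors(d)
    m=(W[...,2]>zmin)&(W[...,2]<zmax)&(W[...,0]>box[0])&(W[...,0]<box[1])&(W[...,1]>box[2])&(W[...,1]<box[3])
    blue=m&(H>105)&(H<130)&(S>150)&(V>60); org=m&(H>3)&(H<18)&(S>150)&(V>80)
    out=[]
    def comps(mm):
        n,l,st,c=cv2.connectedComponentsWithStats(mm.astype(np.uint8))
        return [l==i for i in range(1,n) if st[i,4]>60]
    bs=[np.nanmedian(W[b],0) for b in comps(blue)]; os_=[np.nanmedian(W[b],0) for b in comps(cv2.morphologyEx(org.astype(np.uint8),cv2.MORPH_CLOSE,np.ones((3,3)))>0)]
    for b in bs:
        if not os_: break
        o=min(os_,key=lambda o:abs(np.linalg.norm(o[:2]-b[:2])-0.07)); 
        c0=(b+o)/2; 
        near=m&(np.hypot(W[...,0]-c0[0],W[...,1]-c0[1])<0.055)
        rc,rs,ra=fitrect(W[near][:,:2])
        yaw=np.arctan2(*(b-o)[1::-1])
        ra+=np.pi*np.round((yaw-ra)/np.pi)
        out.append(dict(c=rc,s=rs,yaw=ra,cb=c0,yb=yaw,L=np.linalg.norm(b-o),z=c0[2]))
    return sorted(out,key=lambda o:o['c'][0])
E
python3 - <<'E'
from h import *
np.set_printoptions(precision=4,suppress=True)
d=load('tray1')
for m in modules(d,0.026,0.046,(0.3,0.75,0.2,0.55)): print(m)
W=cloud(d)
# tray: walls at z 12mm
H,S,V=colors(d)
m=(V<60)&(W[...,2]>0.0)&(W[...,2]<0.02)&(W[...,1]>0.18)&(W[...,0]>0.3)
n,l,st,c=cv2.connectedComponentsWithStats(m.astype(np.uint8)); i=1+np.argmax(st[1:,4]); 
print('tray',fitrect(W[(l==i)][:,:2]))
for p in [(183,156),(245,243),(473,100)]: print(W[p[1],p[0]])
d=load('dim1');W=cloud(d);H,S,V=colors(d)
def box(m): return fitrect(W[m][:,:2])
near=(np.abs(W[...,0]-0.48)<0.13)&(np.abs(W[...,1]+0.365)<0.09)
print('dbox',box(near&(W[...,2]>0.03)&(W[...,2]<0.041)))
g=near&(W[...,2]>0.055)&(W[...,2]<0.07);print('grip',box(g),np.nanmedian(W[g],0),g.sum())
gr=near&(H>50)&(H<75)&(S>130)
n,l,st,c=cv2.connectedComponentsWithStats(gr.astype(np.uint8))
for i in range(1,n):
  if st[i,4]>15: print('green',np.nanmedian(W[l==i],0),st[i,4],c[i])
E
```

```text
{'c': array([0.4055, 0.2732]), 's': array([0.0801, 0.0447]), 'yaw': np.float64(2.257371106884175), 'cb': array([0.4064, 0.2741, 0.0355]), 'yb': np.float64(2.267945637079306), 'L': np.float64(0.06779542944282087), 'z': np.float64(0.03547662023113727)}
{'c': array([0.4853, 0.318 ]), 's': array([0.0801, 0.0441]), 'yaw': np.float64(2.179953413469735), 'cb': array([0.4837, 0.3174, 0.0354]), 'yb': np.float64(2.12469821324934), 'L': np.float64(0.06803301182885298), 'z': np.float64(0.03535332023377904)}
{'c': array([0.5775, 0.3764]), 's': array([0.08  , 0.0452]), 'yaw': np.float64(-0.9526348927374184), 'cb': array([0.5775, 0.3767, 0.0352]), 'yb': np.float64(-0.9623054622989854), 'L': np.float64(0.06757223013782802), 'z': np.float64(0.03517624654454822)}
tray (array([0.4914, 0.3169]), array([0.3094, 0.1293]), np.float64(0.5638898063091349))
[0.3329 0.2875 0.0074]
[0.3969 0.1853 0.0079]
[0.6504 0.3463 0.0115]
dbox (array([ 0.4761, -0.3573]), array([0.1701, 0.0744]), np.float64(0.1394082605557825))
grip (array([ 0.4608, -0.3592]), array([0.0261, 0.0161]), np.float64(-1.4306370215221982)) [ 0.4607 -0.3581  0.0621] 516
green [ 0.4927 -0.331   0.0361] 88 [347.2614 163.3409]
green [ 0.4992 -0.3769  0.0361] 81 [352.9383 211.3704]
```

Here is what the pictures gave:
- **Modules:** tops are at z≈35 mm and sizes measure 80×44, as specified.
- **Tray:** 309×129 mm at yaw 0.564.
- **Dimmer:** the box fits 170×74 at yaw 0.139, and the grip top is at 62 mm. The grip is 35.6 mm short of the mark.

Next I'll move the dimmer, then look at the station.

```bash
cat >> h.py <<'E'
from scipy.spatial.transform import Rotation as Rn
def Q(a):
    r=Rn.from_euler('z',a)*Rn.from_matrix(np.array([[0,1,0],[1,0,0],[0,0,-1.]]))
    x,y,z,w=r.as_quat(); return [w,x,y,z]
def go(x,y,z,a): move_to([x,y,z],Q(a))
def lin(x,y,z,sp=0.15): move_l([x,y,z],speed=sp)
def st(tag=''):
    s=state(); print(tag,'t=%.1f'%s['time'],'p',np.round(s['ee_pos'],4),'gap %.4f'%s['finger_gap'],'F',np.round(s['ft_force'],1),flush=True); return s
E
python3 - <<'E'
from h import *
a=0.1397; u=np.array([np.cos(a),np.sin(a)])
g=np.array([0.4608,-0.3590]); m=np.array([0.4960,-0.3540])
n=np.array([-u[1],u[0]])
g0=g; g1=g+u*((m-g)@u)
go(*g0,0.12,a); lin(*g0,0.049,0.12); st('down'); close(); st('closed')
lin(*g1,0.049,0.05); st('moved'); gripper_open(); lin(*g1,0.14,0.25)
go(0.47,-0.10,0.30,0); st(); snap('wrist','stn1'); snap('side','side1')
E
```

```text
down t=4.9 p [ 0.4613 -0.3595  0.0502] gap 0.0875 F [0.6 0.5 0.5]
closed t=6.0 p [ 0.4609 -0.359   0.049 ] gap 0.0157 F [ 0.4  0.2 -0.7]
moved t=6.8 p [ 0.4966 -0.354   0.049 ] gap 0.0155 F [ 1.1  0.7 -1.3]
 t=9.7 p [ 0.47   -0.1006  0.2984] gap 0.0875 F [ 0.3  0.1 -1. ]
```

View pics/stn1.png

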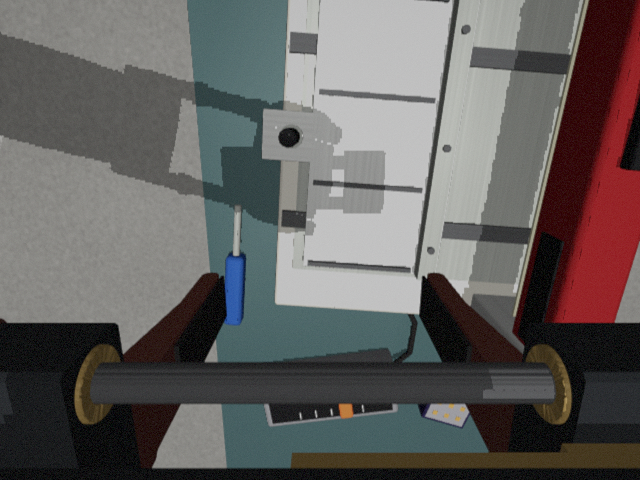

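```bash
python3 -c "
from h import *
zoom('side1',230,220,430,420,3,'z2')"
```

```text
(no output)
```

View pics/z2.png

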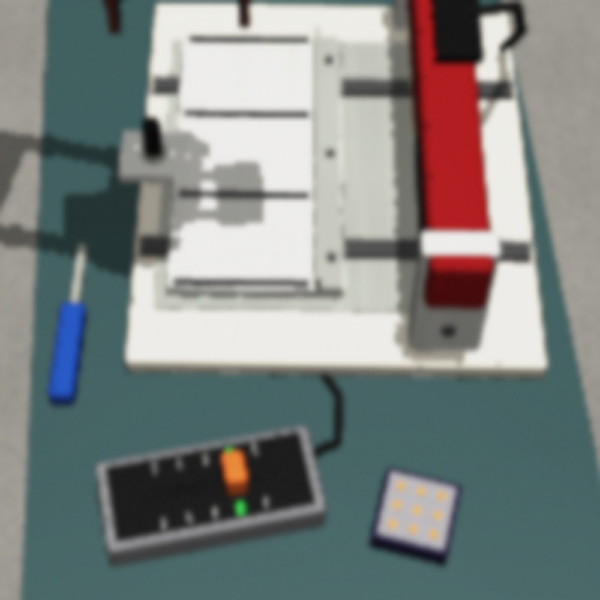

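```bash
python3 - <<'E'
from h import *
np.set_printoptions(precision=4,suppress=True)
d=load('stn1');W=cloud(d);H,S,V=colors(d)
for r in (130,70): 
    print([tuple(W[r,c].round(3)) for c in range(410,480,4)])
P=W[:300].reshape(-1,3); v=V[:300].reshape(-1)
ft=(P[:,2]>0.055)&(P[:,2]<0.063)&(P[:,0]>0.5)&(P[:,0]<0.65)&(abs(P[:,1])<0.2)
print(ft.sum(), P[ft].min(0),P[ft].max(0))
if ft.sum()>50: print('fence top',fitrect(P[ft][:,:2]))
sm=(V<110)&(W[...,2]>0.039)&(W[...,2]<0.052)&(W[...,0]>0.45)&(W[...,0]<0.61); sm[300:]=0
n,l,stt,c=cv2.connectedComponentsWithStats(sm.astype(np.uint8))
for i in range(1,n):
    if stt[i,4]>80: print('strip',fitrect(W[l==i][:,:2]),np.nanmedian(W[l==i][:,2]),stt[i,4],c[i])
post=(W[...,2]>0.075)&(W[...,2]<0.09)&(W[...,0]<0.5)&(abs(W[...,1]+.04)<.08);post[300:]=0
print('post',fitrect(W[post][:,:2]),post.sum())
deck=(W[...,2]>0.015)&(W[...,2]<0.028)
l=[];b=[]
for r in range(60,295,6):
    x=W[r,:300][deck[r,:300]]; 
    if len(x): l.append(x[np.argmin(x[:,0])])
l=np.array(l);print('deck near edge',l[::4])
E
```

```text
[(np.float64(0.558), np.float64(-0.033), np.float64(0.041)), (np.float64(0.562), np.float64(-0.033), np.float64(0.041)), (np.float64(0.565), np.float64(-0.033), np.float64(0.042)), (np.float64(0.57), np.float64(-0.033), np.float64(0.041)), (np.float64(0.574), np.float64(-0.033), np.float64(0.04)), (np.float64(0.578), np.float64(-0.033), np.float64(0.041)), (np.float64(0.582), np.float64(-0.034), np.float64(0.039)), (np.float64(0.582), np.float64(-0.033), np.float64(0.053)), (np.float64(0.585), np.float64(-0.033), np.float64(0.058)), (np.float64(0.593), np.float64(-0.033), np.float64(0.044)), (np.float64(0.597), np.float64(-0.033), np.float64(0.043)), (np.float64(0.601), np.float64(-0.033), np.float64(0.045)), (np.float64(0.605), np.float64(-0.033), np.float64(0.043)), (np.float64(0.616), np.float64(-0.034), np.float64(0.023)), (np.float64(0.62), np.float64(-0.034), np.float64(0.024)), (np.float64(0.624), np.float64(-0.034), np.float64(0.024)), (np.float64(0.629), np.float64(-0.034), np.float64(0.024)), (np.float64(0.633), np.float64(-0.034), np.float64(0.024))]
[(np.float64(0.554), n
[... 1358 characters left out ...]
([0.1129, 0.0044]), np.float64(-0.07679677740628797)) 0.04517503290391484 499 [377.8337  95.8818]
strip (array([ 0.5155, -0.0903]), array([0.1145, 0.005 ]), np.float64(-0.07827789444653553)) 0.04510295027572266 517 [365.1257 185.7253]
strip (array([ 0.5085, -0.1798]), array([0.1129, 0.0052]), np.float64(-0.07747588348425817)) 0.04491866323944316 487 [358.8316 265.9097]
post (array([ 0.4367, -0.0392]), array([0.0175, 0.0169]), np.float64(-0.008736233639895933)) 306
deck near edge [[ 0.4303  0.0354  0.0193]
 [ 0.4286  0.0125  0.0188]
 [ 0.4268 -0.0113  0.0183]
 [ 0.4214 -0.0872  0.0195]
 [ 0.4197 -0.1138  0.0219]
 [ 0.3659 -0.1435  0.0151]
 [ 0.3656 -0.1721  0.0169]
 [ 0.3527 -0.2009  0.0205]]
```

The orange grip now sits between the green marks, at (235,470) in the zoomed picture. The strips (90 mm pitch), the fence line and the post agree: yaw −0.077 and fence middle at about (0.581, −0.050). I'll draw the plate home, watching the force.

```bash
cat >> h.py <<'E'
PSI=-0.077
ex=np.array([np.cos(PSI),np.sin(PSI)]); ey=np.array([-ex[1],ex[0]])
E
python3 - <<'E'
from h import *
p=np.array([0.4367,-0.0392])
a=PSI+np.pi/2
go(*p,0.16,a); print(inverse_kinematics([*p,0.06],Q(a))); lin(*p,0.060,0.12); close(); st('closed')
for i in range(1,9):
    q=p-ex*0.002*i; lin(*q,0.060,0.02); s=st(i)
    if abs(s['ft_force'][:2]@ex)>25: break
E
```

```text
[-1.67146997e-01 -3.25499508e-01  1.91780798e+00 -4.44089210e-16
  1.54928418e+00 -1.66094332e+00]
closed t=13.1 p [ 0.4367 -0.0387  0.06  ] gap 0.0174 F [0.4 3.5 0.4]
1 t=13.4 p [ 0.436  -0.0386  0.06  ] gap 0.0173 F [ 6.4  2.9 -2.8]
2 t=13.6 p [ 0.4344 -0.0385  0.06  ] gap 0.0174 F [ 9.2  3.8 -6.1]
3 t=13.9 p [ 0.4344 -0.0385  0.06  ] gap 0.0178 F [ 18.6   3.  -11.5]
4 t=14.1 p [ 0.4332 -0.0384  0.0602] gap 0.0175 F [ 22.9   2.6 -12.7]
5 t=14.4 p [ 0.4316 -0.0383  0.0603] gap 0.0176 F [ 25.1   2.7 -14.1]
6 t=14.6 p [ 0.4298 -0.0381  0.0604] gap 0.0172 F [ 24.4   2.3 -13.4]
7 t=14.9 p [ 0.4281 -0.038   0.0606] gap 0.0174 F [ 26.7   2.2 -12.2]
```

```bash
cat >> h.py <<'E'
def plate_meas(name):
    d=snap('wrist',name);W=cloud(d);H,S,V=colors(d)
    post=(W[...,2]>0.075)&(W[...,2]<0.09)&(W[...,0]<0.65)&(W[...,0]>.35)&(abs(W[...,1]+.04)<.08);post[300:]=0
    n,l,s,c=cv2.connectedComponentsWithStats(post.astype(np.uint8))
    if n>1:
        i=1+np.argmax(s[1:,4]); pc=fitrect(W[l==i][:,:2])[0]; print('post',pc.round(4))
    ft=(W[...,2]>0.054)&(W[...,2]<0.063)&(W[...,0]>0.5)&(W[...,0]<0.8)&(abs(W[...,1]+.05)<.16);ft[300:]=0
    sd=(W[ft][:,:2]-[0.58,-0.05])@ex
    print('fence s pct rel(0.58,-0.05)',np.percentile(sd,[1,5,50,95]).round(4) if ft.any() else None)
    return d
E
python3 - <<'E'
from h import *
gripper_open(); s=st(); p=s['ee_pos']; lin(p[0],p[1],0.16,0.25)
go(0.47,-0.10,0.30,0); plate_meas('stn2')
E
```

```text
t=16.0 p [ 0.4227 -0.0381  0.06  ] gap 0.0878 F [ 0.3  0.3 -0. ]
post [ 0.4343 -0.0392]
fence s pct rel(0.58,-0.05) [-0.0017 -0.0014  0.0007  0.0035]
```

View pics/stn2.png

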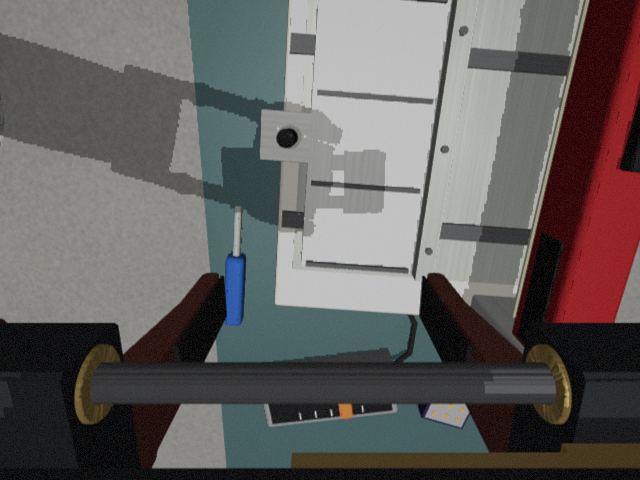

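The plate is home: the post moved from 0.4367 to 0.4343, and the fence face at 0.579 agrees with that. I'll recheck the tray and move the first module.

```bash
cat >> h.py <<'E'
F=np.array([0.5789,-0.0504])
H0=0.019
def wrap(a): return (a+np.pi)%(2*np.pi)-np.pi
def pick(c,a,floor,zup=0.15):
    go(*c,zup,a); lin(*c,floor+H0,0.15); close(); s=st('grip')
    if s['finger_gap']<0.038 or s['finger_gap']>0.05: print('BAD GRIP?')
    lin(*c,zup,0.2); return s
def place_fence(lane,a,over=0.002,F=None,zup=0.15):
    F=globals()['F'] if F is None else F
    c0=F-ex*0.047+ey*lane; c1=F-ex*(0.040-over)+ey*lane
    go(*c0,zup,a); lin(*c0,0.0405+H0,0.12); st('down'); lin(*c1,0.0405+H0,0.03); s=st('pushed')
    gripper_open(); lin(*c1,zup,0.25)
TB=(0.3,0.75,0.18,0.55)
def seetray(name):
    go(0.49,0.25,0.30,0); d=snap('wrist',name); ms=modules(d,0.026,0.046,TB)
    for m in ms: print(m['c'].round(4),m['s'].round(4),round(m['yaw'],3),round(m['yb'],3))
    return ms
def jawfor(theta_obj,side): return wrap(theta_obj+side*np.pi/2)
E
python3 - <<'E'
from h import *
ms=seetray('tray2')
m=ms[0]; side=-1
pick(m['c'],jawfor(m['yaw'],side),0.005)
place_fence(-0.09,jawfor(PSI,side)); st('end')
go(0.47,-0.10,0.30,0); plate_meas('stn3')
E
```

```text
[0.4056 0.2734] [0.0801 0.0448] 2.258 2.262
[0.4853 0.318 ] [0.08   0.0439] 2.184 2.124
[0.5774 0.3763] [0.08   0.0447] -0.949 -0.959
grip t=21.7 p [0.4056 0.2734 0.024 ] gap 0.0438 F [ 0.7 -0.3  0.6]
down t=25.0 p [ 0.5253 -0.1364  0.0595] gap 0.0439 F [ 0.3 -0.3 -0.9]
pushed t=25.4 p [ 0.5336 -0.1372  0.0595] gap 0.0439 F [-6.5  0.5  2.3]
end t=26.8 p [ 0.5344 -0.1373  0.1507] gap 0.0878 F [-0.  -1.1  0.4]
post [ 0.4353 -0.0395]
fence s pct rel(0.58,-0.05) [-0.067  -0.0627  0.0001  0.0042]
```

View pics/stn3.png

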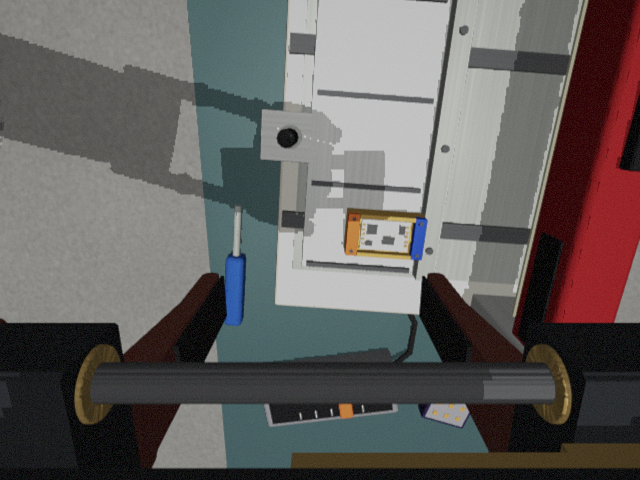

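The module at (386,236) is flush with its blue end on the fence. I'll do the other two now.

```bash
python3 - <<'E'
from h import *
ms=seetray('tray3')
m=ms[0]; side=-1
pick(m['c'],jawfor(m['yaw'],side),0.005)
place_fence(0.0,jawfor(PSI,side),over=0.003)
ms=seetray('tray4')
m=ms[0]; side=+1
pick(m['c'],jawfor(m['yaw'],side),0.005)
place_fence(0.09,jawfor(PSI,side),over=0.003); st('end')
go(0.47,-0.05,0.34,0); d=plate_meas('stn4')
for m in modules(d,0.06,0.08,(0.45,0.75,-0.2,0.12)):
    b=m['c']+0.04*np.array([np.cos(m['yaw']),np.sin(m['yaw'])]); print(m['c'].round(4),m['s'].round(4),round(m['yaw'],3),'blue in F',((b-F)@ex).round(4),((b-F)@ey).round(4))
snap('side','side4')
E
```

```text
[0.4854 0.3179] [0.0802 0.044 ] 2.183 2.124
[0.5774 0.3763] [0.0801 0.0446] -0.954 -0.967
grip t=32.1 p [0.4854 0.318  0.024 ] gap 0.0435 F [ 1.4  0.6 -0.1]
down t=35.2 p [ 0.5322 -0.0466  0.0594] gap 0.0435 F [ 0.  -0.1 -1.7]
pushed t=35.6 p [ 0.5413 -0.0475  0.0595] gap 0.0436 F [-5.5  0.9  2. ]
[0.5775 0.3763] [0.0801 0.0449] -0.951 -0.967
grip t=40.9 p [0.5775 0.3764 0.024 ] gap 0.0437 F [-0.   0.4 -0.3]
down t=43.9 p [0.5391 0.0431 0.0594] gap 0.0440 F [-0.1 -1.4 -1.2]
pushed t=44.4 p [0.5491 0.0422 0.0595] gap 0.0437 F [-0.8  0.1 -0.1]
end t=45.7 p [0.5493 0.0422 0.1507] gap 0.0877 F [-0.6 -0.1 -0.2]
post [ 0.4364 -0.0392]
fence s pct rel(0.58,-0.05) [-0.0791 -0.0651 -0.0232  0.0057]
[ 0.5368 -0.1337] [0.0847 0.065 ] -0.075 blue in F 0.0044 -0.0862
[ 0.5417 -0.0531] [0.0844 0.0629] -0.009 blue in F 0.003 -0.0028
[0.5503 0.0469] [0.0845 0.0559] -0.077 blue in F 0.004 0.0948
```

View pics/stn4.png

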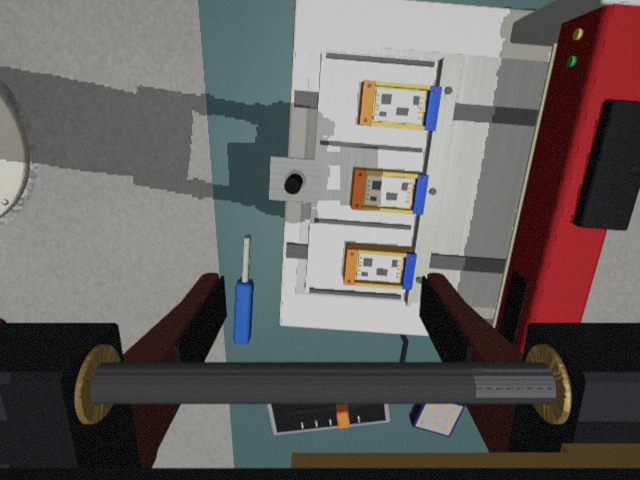

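```bash
cat >> h.py <<'E'
def seeplate(d,zlo=0.0665,zhi=0.077,end='blue'):
    W=cloud(d)
    out=[]
    for m in modules(d,zlo,zhi,(0.42,0.78,-0.22,0.14)):
        u=np.array([np.cos(m['yaw']),np.sin(m['yaw'])]); e=m['c']+(0.04 if end=='blue' else -0.04)*u
        out.append((m['c'],m['yaw'],e)); print('c',m['c'].round(4),m['s'].round(4),'yaw',round(m['yaw'],3),end,'s,t rel F: %.4f %.4f'%((e-F)@ex,(e-F)@ey))
    return sorted(out,key=lambda o:o[0]@ey)
E
python3 - <<'E'
from h import *
d=load('stn4'); seeplate(d)
zoom('stn4',330,50,470,310,2.3,'z4')
E
```

```text
c [ 0.5341 -0.1383] [0.0801 0.045 ] yaw -0.077 blue s,t rel F: 0.0021 -0.0911
c [ 0.5409 -0.0487] [0.0803 0.0445] yaw -0.075 blue s,t rel F: 0.0020 -0.0011
c [0.5477 0.0413] [0.0802 0.0442] yaw -0.077 blue s,t rel F: 0.0018 0.0890
```

View pics/z4.png

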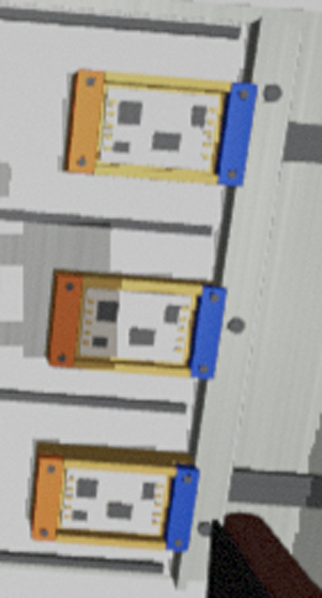

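All three blue ends sit at +2.0 mm, and the plate itself is at +2.1 mm, so they are flush and square. Now the first pass.

```bash
cat >> h.py <<'E'
POST0=np.array([0.4343,-0.0392])
def push_far(p):
    a=PSI+np.pi/2
    go(*p,0.16,a); lin(*p,0.060,0.12); close(); st('closed')
    q=POST0+ex*0.138; lin(*q,0.060,0.07); s=st('at138')
    for i in range(1,10):
        lin(*(POST0+ex*(0.138+0.002*i)),0.060,0.02); s=st(i)
        if s['ft_force'][:2]@ex<-20: break
    hold(0.4); gripper_open(); p=state()['ee_pos']; lin(p[0],p[1],0.17,0.2)
    return p
E
python3 - <<'E'
from h import *
push_far(np.array([0.4364,-0.0392]))
go(0.52,-0.05,0.34,0); d=plate_meas('far1'); seeplate(d); snap('side','side5'); st()
E
```

```text
closed t=50.4 p [ 0.4364 -0.0386  0.06  ] gap 0.0174 F [ 0.8  3.8 -0.2]
at138 t=52.5 p [ 0.5702 -0.0487  0.06  ] gap 0.0172 F [-7.7  6.4  4.9]
1 t=52.7 p [ 0.5723 -0.0488  0.06  ] gap 0.0176 F [-8.3  6.3  4.1]
2 t=53.0 p [ 0.5743 -0.0489  0.06  ] gap 0.0174 F [-8.6  6.7  5. ]
3 t=53.2 p [ 0.5763 -0.0491  0.06  ] gap 0.0173 F [-8.5  5.7  5.5]
4 t=53.5 p [ 0.5782 -0.0493  0.06  ] gap 0.0175 F [-7.2  6.7  5.6]
5 t=53.7 p [ 0.5802 -0.0494  0.06  ] gap 0.0177 F [-7.7  5.5  4.9]
6 t=54.0 p [ 0.5822 -0.0496  0.06  ] gap 0.0175 F [-8.   5.8  4.4]
7 t=54.2 p [ 0.5837 -0.0497  0.06  ] gap 0.0173 F [-10.5   6.6   6.3]
8 t=54.5 p [ 0.5838 -0.0497  0.0599] gap 0.0177 F [-19.2   6.9  11.6]
9 t=54.7 p [ 0.5852 -0.0498  0.0598] gap 0.0175 F [-22.6   6.5  12.3]
post [ 0.5833 -0.0503]
fence s pct rel(0.58,-0.05) [-0.0034  0.0682  0.0861  0.1002]
 t=58.4 p [ 0.52   -0.05    0.3387] gap 0.0878 F [-0.  -0.4 -0.4]
```

View pics/far1.png

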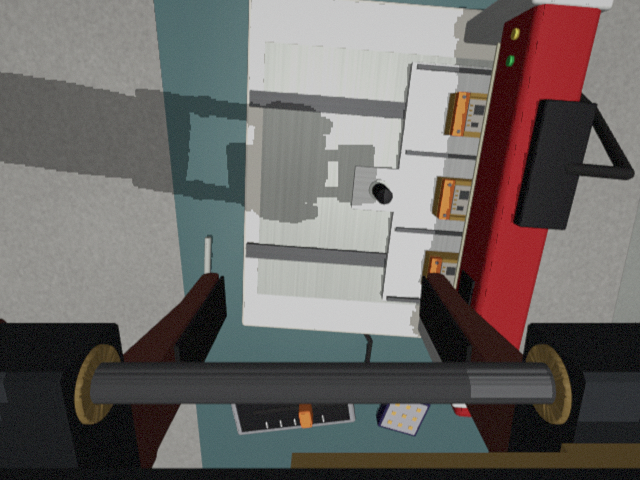

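The post is at +149.5 mm and the force rose there, so the plate is at its stop. I'll check the visible orange ends under the head to confirm the modules are still flush.

```bash
python3 - <<'E'
from h import *
d=load('far1');W=cloud(d)
m=(W[...,2]>0.0665)&(W[...,2]<0.077)
for t in (-.09,0,.09):
    r=(W-np.array([*F,0]))[...,:2]; s=r@ex; tt=r@ey
    k=m&(abs(tt-t)<0.03)&(s>0.04)&(s<0.2); 
    for lo,hi in((-.02,-.008),(-.006,.006),(.008,.02)):
        kk=k&(tt-t>lo)&(tt-t<hi); print(t,'near end s',np.percentile(s[kk],1).round(4),end=' ')
    print()
E
```

```text
Traceback (most recent call last):
IndexError: index -1 is out of bounds for axis 0 with size 0
```

```bash
cat > nearends.py <<'E'
from h import *
import sys
d=load(sys.argv[1]);W=cloud(d)
m=(W[...,2]>0.0655)&(W[...,2]<0.078)
r=(W-np.array([*F,0]))[...,:2]; s=r@ex; tt=r@ey
for t in (-.09,0,.09):
    k=m&(abs(tt-t)<0.04)&(s>0.03)&(s<0.2); print(t,k.sum(),end=' ')
    for lo,hi in((-.02,-.008),(-.006,.006),(.008,.02)):
        kk=k&(tt-t>lo)&(tt-t<hi)
        print(np.sort(s[kk])[3].round(4) if kk.sum()>5 else None,end=' ')
    print()
E
python3 nearends.py far1
python3 - <<'E'
from h import *
zoom('far1',370,40,520,310,2.2,'z5')
E
```

```text
-0.09 256 None 0.0698 0.0695 
0 636 0.0693 0.0696 0.0695 
0.09 733 0.0694 0.0694 0.0692
```

View pics/z5.png

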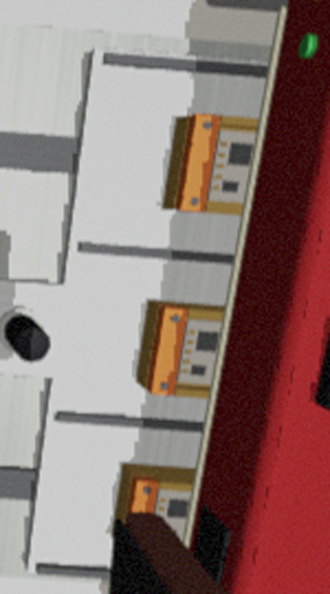

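The near ends are at 69.5 mm, which is 149.5 − 80, so all are flush and the first pass is complete. I'll bring the plate home.

```bash
cat >> h.py <<'E'
def pull_home(p):
    a=PSI+np.pi/2
    go(*p,0.17,a); lin(*p,0.060,0.12); close(); st('closed')
    lin(*(POST0+ex*0.006),0.060,0.07); s=st('at6')
    for i in range(0,7):
        lin(*(POST0+ex*(0.004-0.002*i)),0.060,0.02); s=st(i)
        if s['ft_force'][:2]@ex>20: break
    gripper_open(); p=state()['ee_pos']; lin(p[0],p[1],0.17,0.2)
E
python3 - <<'E'
from h import *
pull_home(np.array([0.5833,-0.0503]))
go(0.47,-0.05,0.34,0); d=plate_meas('home2'); seeplate(d); st()
E
```

```text
closed t=61.9 p [ 0.5833 -0.0497  0.06  ] gap 0.0177 F [0.3 4.1 0.8]
at6 t=64.1 p [ 0.4419 -0.0391  0.06  ] gap 0.0173 F [ 9.6  5.1 -5.2]
0 t=64.3 p [ 0.4398 -0.0389  0.0599] gap 0.0174 F [ 9.   4.9 -5.6]
1 t=64.6 p [ 0.4378 -0.0387  0.06  ] gap 0.0176 F [ 8.6  4.5 -4.7]
2 t=64.8 p [ 0.4358 -0.0386  0.0599] gap 0.0176 F [ 9.1  4.9 -5.2]
3 t=65.1 p [ 0.4338 -0.0385  0.06  ] gap 0.0176 F [ 8.3  4.6 -5.4]
4 t=65.3 p [ 0.4337 -0.0384  0.06  ] gap 0.0172 F [ 19.2   4.3 -10.9]
5 t=65.6 p [ 0.4326 -0.0383  0.0601] gap 0.0180 F [ 22.9   3.5 -12.9]
post [ 0.4344 -0.0391]
fence s pct rel(0.58,-0.05) [-0.0814 -0.0673 -0.0259  0.0034]
c [ 0.5318 -0.1383] [0.08   0.0452] yaw -0.077 blue s,t rel F: -0.0002 -0.0912
c [ 0.5387 -0.0484] [0.0804 0.0444] yaw -0.076 blue s,t rel F: -0.0002 -0.0011
c [0.5455 0.0414] [0.0804 0.0441] yaw -0.078 blue s,t rel F: -0.0003 0.0889
 t=68.8 p [ 0.4698 -0.05    0.3388] gap 0.0878 F [-0.1  0.3 -0.6]
```

View pics/home2.png

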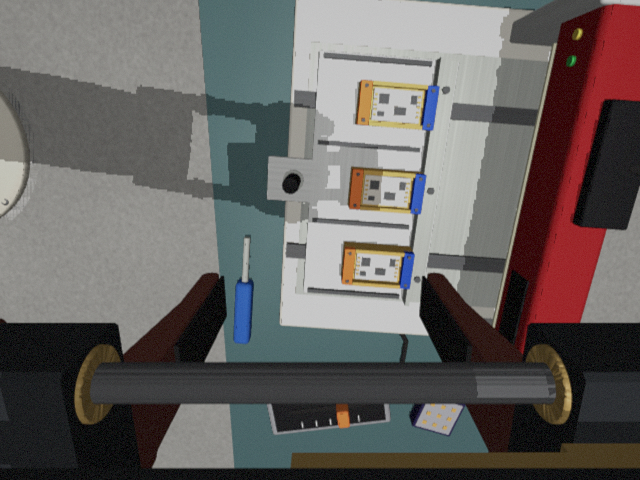

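Everything is still in place, with blue ends at −0.2 mm. I'll turn each module, looking before each pick.

```bash
cat > flip.py <<'E'
from h import *
for i,t in enumerate((-.09,0,.09)):
    if i: go(0.47,-0.05,0.34,0); d=snap('wrist',f'flip{i}')
    else: d=load('home2')
    o=seeplate(d); c=[m for m in o if abs((m[0]-F)@ey-t)<0.02 and abs(wrap(m[1]-PSI))<0.08]
    if len(o)!=3 or len(c)!=1: print('ANOMALY',i); raise SystemExit
    pick(c[0][0],jawfor(c[0][1],-1),0.040)
    place_fence(t,jawfor(PSI,1),over=0.003)
go(0.47,-0.05,0.34,0); d=plate_meas('flip3'); seeplate(d,end='orange'); st()
E
python3 flip.py
```

```text
c [ 0.5318 -0.1383] [0.08   0.0452] yaw -0.077 blue s,t rel F: -0.0002 -0.0912
c [ 0.5387 -0.0484] [0.0804 0.0444] yaw -0.076 blue s,t rel F: -0.0002 -0.0011
c [0.5455 0.0414] [0.0804 0.0441] yaw -0.078 blue s,t rel F: -0.0003 0.0889
grip t=71.7 p [ 0.5318 -0.1381  0.059 ] gap 0.0438 F [ 0.8  1.  -0.3]
down t=75.8 p [ 0.5252 -0.1365  0.0594] gap 0.0443 F [-0.9  0.1 -1.5]
pushed t=76.3 p [ 0.5346 -0.1373  0.0595] gap 0.0438 F [-4.2 -0.   1.4]
c [ 0.5326 -0.1383] [0.0802 0.0454] yaw 3.068 blue s,t rel F: -0.0794 -0.0913
c [ 0.5393 -0.0484] [0.0802 0.0443] yaw -0.074 blue s,t rel F: 0.0004 -0.0010
c [0.5462 0.0413] [0.0804 0.044 ] yaw -0.078 blue s,t rel F: 0.0004 0.0889
grip t=82.2 p [ 0.5393 -0.0484  0.059 ] gap 0.0438 F [1.1 0.7 0.8]
down t=86.3 p [ 0.5322 -0.0468  0.0594] gap 0.0438 F [-0.2  0.2 -1.5]
pushed t=86.8 p [ 0.5418 -0.0476  0.0595] gap 0.0438 F [-4.8  0.1  0.3]
c [ 0.533  -0.1383] [0.0803 0.0452] yaw 3.077 blue s,t rel F: -0.0790 -0.0916
c [ 0.5399 -0.0485] [0.0804 0.0441] yaw 3.064 blue s,t rel F: -0.0790 -0.0011
c [0.5466 0.0413] [0.0802 0.0441] yaw -0.078 blue s,t rel F: 0.0008 0.0889
grip t=92.6 p [0.5467 0.0414 0.0591] gap 0.0439 F [-1.3  0.7  0. ]
down t=96.8 p [0.5391 0.043  0.0594] gap 0.0432 F [ 0.1  1.1 -1.2]
pushed t=97.3 p [0.5488 0.0422 0.0595] gap 0.0441 F [-2.   0.1  0.1]
post [ 0.436  -0.0392]
fence s pct rel(0.58,-0.05) [-0.0797 -0.0657 -0.025   0.0051]
c [ 0.5335 -0.1382] [0.0801 0.0446] yaw 3.065 orange s,t rel F: 0.0015 -0.0911
c [ 0.5404 -0.0487] [0.0803 0.0444] yaw 3.063 orange s,t rel F: 0.0015 -0.0013
c [0.5471 0.0412] [0.0803 0.044 ] yaw 3.066 orange s,t rel F: 0.0012 0.0889
 t=99.8 p [ 0.4701 -0.0498  0.3382] gap 0.0879 F [ 0.4 -0.1 -1.1]
```

```bash
ls pics | grep flip
```

```text
flip1.npz
flip1.png
flip2.npz
flip2.png
flip3.npz
flip3.png
```

View pics/flip3.png

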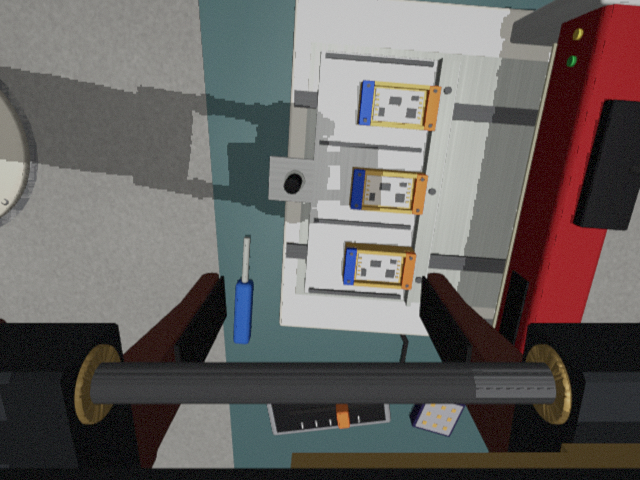

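All three orange ends are at the fence (436,108), (420,193), (408,270), and the dimmer at (342,413) hasn't moved. Now the second pass.

```bash
python3 - <<'E'
from h import *
push_far(np.array([0.4360,-0.0392]))
go(0.52,-0.05,0.34,0); d=plate_meas('far2'); st(); snap('side','side6')
E
python3 nearends.py far2
```

```text
closed t=103.2 p [ 0.436  -0.0386  0.06  ] gap 0.0177 F [ 0.5  4.1 -1.2]
at138 t=105.3 p [ 0.5702 -0.0487  0.06  ] gap 0.0175 F [-8.8  6.6  5.6]
1 t=105.6 p [ 0.5722 -0.0488  0.06  ] gap 0.0173 F [-7.9  6.3  5.4]
2 t=105.8 p [ 0.5743 -0.049   0.06  ] gap 0.0169 F [-7.1  5.   4.8]
3 t=106.1 p [ 0.5762 -0.0491  0.06  ] gap 0.0174 F [-8.1  6.3  4.9]
4 t=106.3 p [ 0.5782 -0.0493  0.06  ] gap 0.0173 F [-9.4  6.4  5.2]
5 t=106.6 p [ 0.5802 -0.0494  0.06  ] gap 0.0170 F [-8.2  6.9  5.7]
6 t=106.8 p [ 0.5822 -0.0496  0.06  ] gap 0.0178 F [-7.8  5.8  5.5]
7 t=107.1 p [ 0.5839 -0.0497  0.06  ] gap 0.0173 F [-10.6   5.9   5.6]
8 t=107.3 p [ 0.584  -0.0497  0.0599] gap 0.0175 F [-18.1   6.8  10.6]
9 t=107.6 p [ 0.5852 -0.0498  0.0598] gap 0.0177 F [-21.7   6.3  11.5]
post [ 0.5833 -0.0504]
fence s pct rel(0.58,-0.05) [-0.0038  0.0682  0.0871  0.0999]
 t=111.2 p [ 0.52   -0.05    0.3385] gap 0.0881 F [ 0.3 -0.5 -0.5]
-0.09 252 None 0.0701 0.0696 
0 623 0.0695 0.0696 0.0694 
0.09 714 0.0695 0.0692 0.0694
```

View pics/far2.png

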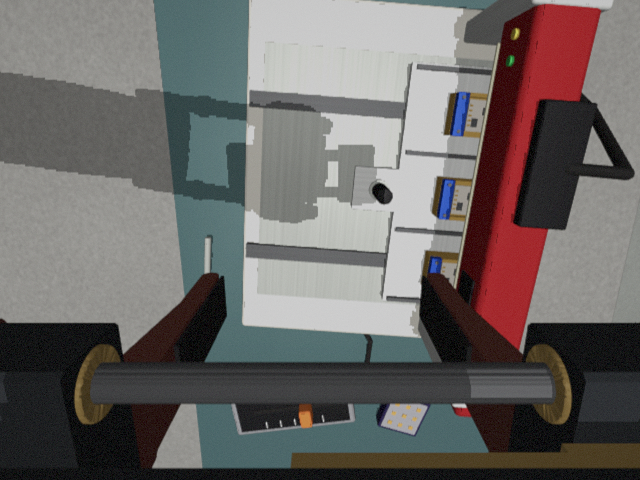

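The second pass is complete and flush, with near ends at 69.5 mm. Next the plate goes home and the modules go back into the tray.

```bash
cat > back.py <<'E'
from h import *
pull_home(np.array([0.5833,-0.0503]))
TC=np.array([0.4914,0.3169]); ty=0.564; tx=np.array([np.cos(ty),np.sin(ty)])
for i,(t,k) in enumerate(((.09,0.1),(0,0.0),(-.09,-0.1))):
    go(0.47,-0.05,0.34,0); d=plate_meas(f'back{i}')
    o=seeplate(d,end='orange'); c=[m for m in o if abs((m[0]-F)@ey-t)<0.02 and abs(wrap(m[1]-PSI-np.pi))<0.08]
    if len(o)!=3-i or len(c)!=1: print('ANOMALY',i); raise SystemExit
    pick(c[0][0],wrap(c[0][1]-np.pi/2),0.040)
    p=TC+tx*k; go(*p,0.15,ty); lin(*p,0.0055+H0,0.12); st('tray'); gripper_open(); lin(*p,0.15,0.25)
for m in seetray('trayend'): 
    r=m['c']-TC; print('tray frame',(r@tx).round(4),(r@[-tx[1],tx[0]]).round(4),m['z'])
st()
E
python3 back.py
```

```text
closed t=114.8 p [ 0.5833 -0.0496  0.06  ] gap 0.0172 F [0.7 2.9 0.7]
at6 t=117.0 p [ 0.4419 -0.0391  0.0599] gap 0.0174 F [ 9.3  4.7 -5.1]
0 t=117.2 p [ 0.4398 -0.0389  0.06  ] gap 0.0177 F [ 9.   4.5 -5.3]
1 t=117.5 p [ 0.4378 -0.0387  0.0599] gap 0.0173 F [ 7.8  5.8 -4.6]
2 t=117.7 p [ 0.4358 -0.0386  0.06  ] gap 0.0172 F [ 8.4  4.5 -5.3]
3 t=118.0 p [ 0.4338 -0.0384  0.06  ] gap 0.0173 F [ 9.   4.8 -6.3]
4 t=118.2 p [ 0.4337 -0.0385  0.06  ] gap 0.0176 F [ 17.7   4.6 -11.5]
5 t=118.5 p [ 0.4326 -0.0384  0.0601] gap 0.0175 F [ 23.    3.8 -13. ]
post [ 0.4343 -0.0392]
fence s pct rel(0.58,-0.05) [-0.0811 -0.0672 -0.0256  0.0034]
c [ 0.5319 -0.1383] [0.0804 0.0451] yaw 3.063 orange s,t rel F: -0.0001 -0.0913
c [ 0.5386 -0.0485] [0.0802 0.0444] yaw 3.063 orange s,t rel F: -0.0003 -0.0012
c [0.5453 0.0414] [0.0801 0.0441] yaw 3.065 orange s,t rel F: -0.0005 0.0889
grip t=124.4 p [0.5454 0.0415 0.0591] gap 0.0436 F [0.3 0.5 0.4]
tray t=127.5 p [0.5763 0.3706 0.0251] gap 0.0437 F [-0.1  0.2 -1.4]
post [ 0.4343 -0.0391]
fence s pct rel(0.58,-0.05) [-0.0683 -0.0666 -0.0133  0.0036]
c [ 0.
[... 227 characters left out ...]
ay t=136.8 p [0.4918 0.3171 0.025 ] gap 0.0442 F [ 0.7  0.5 -1.9]
post [ 0.4344 -0.0392]
fence s pct rel(0.58,-0.05) [-0.068  -0.063  -0.0005  0.0041]
c [ 0.5318 -0.1383] [0.08   0.0451] yaw 3.06 orange s,t rel F: -0.0002 -0.0914
grip t=142.8 p [ 0.5318 -0.1381  0.059 ] gap 0.0434 F [0.2 1.3 0.6]
tray t=146.2 p [0.4072 0.2636 0.0248] gap 0.0438 F [-0.1 -0.1 -1.1]
[0.407 0.262] [0.08   0.0445] 2.137 2.144
[0.4915 0.3155] [0.0801 0.044 ] 2.132 2.128
[0.576  0.3689] [0.0801 0.0447] 2.134 2.136
tray frame -0.1006 -0.0013 0.035478623632060835
tray frame -0.0007 -0.0013 0.03530483015325242
tray frame 0.0993 -0.0013 0.03511145995004246
 t=148.4 p [0.4891 0.25   0.2968] gap 0.0882 F [-0.7  0.2 -0.4]
```

```bash
ls pics|grep -E "back|trayend"
```

```text
back0.npz
back0.png
back1.npz
back1.png
back2.npz
back2.png
trayend.npz
trayend.png
```

```bash
python3 - <<'E'
from h import *
np.set_printoptions(precision=4,suppress=True)
a=0.1397; u=np.array([np.cos(a),np.sin(a)]); g=np.array([0.4963,-0.3540])
go(*g,0.13,a); lin(*g,0.049,0.12); close(); st('closed')
lin(*(g-u*0.056),0.049,0.05); st('56')
for i in range(1,7):
    lin(*(g-u*(0.056+0.0015*i)),0.049,0.02); s=st(i)
    if s['ft_force'][:2]@u>10: break
gripper_open(); p=state()['ee_pos']; lin(p[0],p[1],0.15,0.25)
go(0.47,-0.37,0.25,0); d=snap('wrist','dimend'); W=cloud(d)
near=(np.abs(W[...,0]-0.48)<0.13)&(np.abs(W[...,1]+0.365)<0.09)
r=fitrect(W[near&(W[...,2]>0.055)&(W[...,2]<0.07)][:,:2]); print('grip',r,'dimmer val',0.06+(r[0]-[0.4960,-0.3540])@u)
go(0.47,-0.05,0.34,0); plate_meas('stnend')
ms=seetray('trayend2'); st(); snap('side','sideend'); snap('scene','sceneend')
E
```

```text
closed t=152.6 p [ 0.4963 -0.354   0.049 ] gap 0.0160 F [-0.   0.7 -0.1]
56 t=153.9 p [ 0.4405 -0.3619  0.049 ] gap 0.0160 F [-0.6 -0.2 -0.3]
1 t=154.1 p [ 0.4395 -0.362   0.049 ] gap 0.0156 F [ 0.6 -0.5 -1.1]
2 t=154.4 p [ 0.4379 -0.3622  0.049 ] gap 0.0162 F [ 1.9 -0.9 -1.5]
3 t=154.6 p [ 0.4373 -0.3623  0.049 ] gap 0.0158 F [ 5.3 -0.9 -4.1]
4 t=154.9 p [ 0.4372 -0.3623  0.049 ] gap 0.0156 F [10.9  0.4 -5. ]
grip (array([ 0.4364, -0.3625]), array([0.026 , 0.0163]), np.float64(-1.4460851534783936)) dimmer val -0.0001937712330195504
post [ 0.4347 -0.0392]
fence s pct rel(0.58,-0.05) [-0.0017 -0.0015  0.0008  0.0803]
[0.4068 0.2619] [0.0801 0.045 ] 2.13 2.138
[0.4914 0.3155] [0.0801 0.044 ] 2.133 2.122
[0.576  0.3688] [0.0802 0.0445] 2.135 2.139
 t=159.7 p [0.4906 0.2487 0.3005] gap 0.0878 F [ 0.2 -0.4  0.3]
```

View pics/trayend2.png

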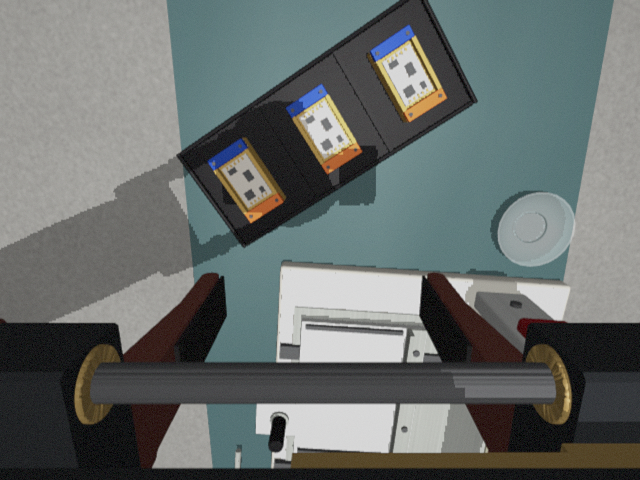

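View pics/dimend.png

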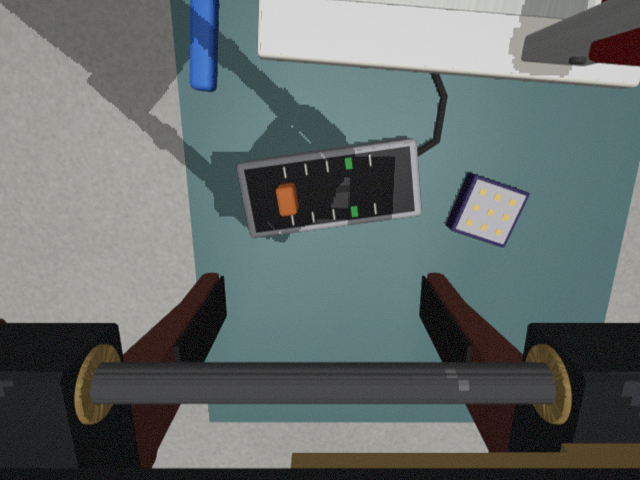

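The modules lie flat in the tray at (245,180), (325,130) and (408,72). The dimmer grip is at the off end (287,198), and the bystanders haven't moved. Everything checks out, so I'm handing the job in.

```bash
python3 - <<'E'
from h import *
st(); print(job_done())
E
```

```text
t=159.8 p [0.4905 0.2486 0.3005] gap 0.0879 F [-0.2  0.5 -0.2]
the job is handed in; nothing more can be done
None
```

I scanned all three modules at both ends, put them back in the tray, and handed the job in at t = 159.8 s of the 210 s allowed. It gave no verdict, so the figures below are my own camera and force checks.

- **Dimmer:** the camera showed it between the green marks after setting, and it kept its place through both passes. It now reads −0.2 mm, fully off.
- **Passes:** for both, the ends were within about 0.5 mm of the fence and square to it within about 0.01 rad. The plate read 149.5 mm at the far stop, and the push force rose there.
- **Loading and turning:** pressing the modules against the fence moved the plate 1.7–2.1 mm off home, inside the 15 mm allowed.
- **Final state:** the modules lie flat in the tray compartments within about 1.5 mm of the middles, tops 35 mm above the bench. The plate is within about 0.5 mm of home by the camera, and the gripper is open and clear.
- **Other things on the bench:** the chip pack and dish look unmoved in the last close-up pictures. So do the visible parts of the driver. I took final overview pictures but did not look at them, and did not re-check the bottle; the arm never worked near it.

No module was found knocked aside, and none of my checks failed or disagreed.

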